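# Roll a steel edge strip flush on a bench board

### The arm

A 6-joint arm with a two-finger parallel gripper is mounted at the origin on the work surface. World frame = base frame: x ahead of the robot, y to its left, z up, the work surface at z = 0. Lengths are in m, angles in rad, forces in N, time in s.
With the tool pointing down it reaches from about 0.35 to 0.975 m from the base axis. Payload 4.9 kg.
Tool frame: the origin (TCP) lies midway between the tips of the shut fingers; the grasp point (between the pads) lies 19 mm behind it; z points along the fingers, y is the line along which they close (so a half turn about z gives the same grasp; the last joint's range is limited). The gripper opens to 85 mm and grips with 20 to 120 N. Pads are 22 mm wide; open, the fingers measure 114 mm over their backs; the gripper's body (76 mm by 85 mm) begins 54 mm behind the grasp point. The pads swing forward as they close: fully open they stand 13 mm farther back than shut.
Start: joints at [1.123, 0.053, 1.613, -0, 1.476, -0.119], TCP at [0.202, 0.592, 0.231] pointing down, gripper open.
Joint ranges: [-3.01, 3.01], [-1.01, 2.22], [0.06, 2.58], [-1.02, 4.17], [0.09, 2.62], [-3.14, 3.14]. Speed limits (rad/s): [2.57, 2.57, 3.14, 3.14, 3.14, 3.14].

### API

Orientations are given as a unit quaternion [w, x, y, z].
In Python, from plant import manip gives the robot as it stands.
- The arm moves only by the tool carry_out, never from a script. Its argument "moves" is a list of rows, each a list of 7 numbers: the opening, from 0 (shut) to 1 (fully open), then the shift along the tool's x, y, z normalised to -1 to 1, where 1 is 0.4 m, then the turn, a rotation vector about the tool's x, y, z normalised to -1 to 1, where 1 is 0.5 rad. In form: [[grip, dx, dy, dz, rx, ry, rz], ...]. A call has 1 to 8 rows; each row is the pose to reach, as a shift and turn from the pose commanded when the call began, along the tool's axes at that moment; what a row does not reach only later rows make up. A row lasts 1/12 s, in which the tool goes at most 41.7 mm and 7.16 degrees, less where a joint would pass 70% of its speed; a pose out of reach is approached as far as the arm can. A call with a number of a shift or a turn outside -1 to 1 is refused whole. A call with a gripper value outside its range is refused whole. The fingers move at their own pace and stop on an object; the grip force is fixed at half the most. Time passes only in rows, so rows that repeat a pose let the fingers close. It gives the time, the measured TCP pose, the force and the opening at its end, in the units of the state.
- manip.state(): the state, without advancing time (a new reading comes with each control period).
- manip.grab_frame(name): name is "scene" or "top"; returns the picture (384x512x3 uint8, red, green, blue); there is no depth.
- manip.camera_info(name): a dict with "intrinsics" (3x3 intrinsics, pixels), "extrinsics" (4x4, takes a point from world to camera coordinates). Camera axes: x right, y down, z forward; pixel columns grow to the right and rows downward; lengths in m; the calibration is good to about 2 mm. A picture is of the moment at which its call begins. camera_info takes no time and is no camera call.
- manip.job_done(): hands the job in, once; it reports no verdict.
The state is a dict: "time": time; "joint_pos": joint angles; "joint_vel": joint speeds; "joint_efforts": joint torques, N m; "tool_pos": TCP position; "tool_rot": TCP orientation; "contact_force": force on the tool from outside, world axes, zero at the start; "ft_torque": the same for the moment, N m; "gripper_width": opening from 0.0 (shut) to 1.0 (fully open).
Only numpy, scipy, OpenCV 4.12 (cv2) and the standard library are available. Lean on these libraries where they do the work, as an engineer would, in place of code of your own. Each camera call takes 0.05 s, during which the arm holds its last target. There are 200 camera calls.

### The job

Take the hand roller (the tool with the steel wheel) out of its wooden stand by its handle and roll it firmly along the raised steel edge strip on the side of the wooden board nearer the robot, from one end to the other, until all four pieces of the strip lie flush with the board. Press with the roller, not with the gripper, then set the roller back in the stand it came from and let go. Do not knock over the brush that stands nearby.

Things in the scene. Friction and masses are not known exactly. Their poses are not given: they have to be found in the camera images.
- roller: Hand roller standing handle up in its stand, 0.6 kg. Origin: centre of the underside of its dark steel cross plate (100 mm along x, 30 mm along y, 8 mm thick). z up along the square wooden handle, 26 x 26 mm, from 8 to 88 mm above the origin (grip at about 60). Below it a steel wheel.
- axle (a point): Centre of the roller's steel wheel, 50 mm diameter, 30 mm wide, in a fork 40 mm wide, 32 mm below the roller's origin: the wheel's underside is 57 mm below that origin. The axle lies along the roller's x, so it rolls along its y. The fork is sprung along z: it yields from about 10 N, at most 8 mm at about 19 N; 4 mm gives about 14 N.
- wheel (a joint): Turning angle of the roller's wheel, rad, 0 at the start, unlimited either way; rolling 25 mm turns it 1 rad.
- stand: The roller's wooden stand, fixed. Origin: centre of its underside, on the bench; z up. Base 110 (x) by 70 mm (y), 10 thick; two cheeks, each 20 mm in x and 36 in y, 62 mm apart (gap x -31 to 31 mm, open above and at both y ends), flat tops 75 mm up. The cross plate lies on both tops, the wheel hangs in the gap: roller origin 75 mm above the stand's, roller x along stand x, either way round.
- board: Wooden board fixed flat on the bench, 160 (x) by 230 mm (y), 30 mm thick. Origin: centre of its underside; z up. A steel edge strip, 30 mm wide, in four 49 mm pieces, runs in y along each long side: the one nearer the robot (centre line x = -65 mm) stands up to 6 mm proud of the board's top, the far one is flush. A loose try square lies on the middle.
- piece1 (a joint): Raised strip piece 1, centred at y = -76.5 mm in the board's frame: how far it is pressed in, m. 0 = 6 mm proud, 0.006 = flush and stopped. It moves straight down, needs about 5 N, and stays where it is left.
- piece2 (a joint): The same for piece 2, centred at y = -25.5 mm.
- piece3 (a joint): The same for piece 3, centred at y = 25.5 mm.
- piece4 (a joint): The same for piece 4, centred at y = 76.5 mm.
- brush: Wire brush, not used. It stands in a stand just like the roller's and has the same cross plate and handle, top 163 mm above the bench, but below them an oblong block (36 x 66 mm) instead of a wheel. Origin: centre of the underside of its cross plate, 75 mm above the bench; z up.
Mind the look-alikes: they are no part of the job. Leave any blue or purple look-alike of the roller alone.

How it is judged:
On the way, in this order (a step that is already met when the one before it is completed fails the run):
1. the roller has been lifted clear of its stand (z of roller in the frame of stand above 0.1 m), for 0.1 s.
2. all four pieces are pressed to within 1.5 mm of flush, and the wheel has turned at least 2 rad (50 mm of rolling) either way (value of joint each of piece1, piece2, piece3, piece4 above 0.0045 m and (value of joint wheel above 2 rad or value of joint wheel below -2 rad)), for 0.1 s.
At the end, for the whole second after the job is handed in: All four strip pieces are within 1.5 mm of flush, and the roller rests still and upright (10 degrees) in its own stand, its plate lying on both cheek tops (height within 5 mm), centred within 15 mm across and 20 mm along the gap, turned at most 20 degrees from the stand (value of joint each of piece1, piece2, piece3, piece4 above 0.0045 m and x of roller in the frame of stand between -0.015 and 0.015 m and y of roller in the frame of stand between -0.02 and 0.02 m and z of roller in the frame of stand between 0.07 and 0.08 m and angle between roller's own z axis and vertical below 0.17 rad and angle between the x axis of roller and the x axis of stand, either way round below 0.35 rad and linear speed of roller below 0.02 m/s); the robot touches nothing.
It fails at once if the gripper's fingers press on the board or its strip (contact force between the fingers and board above 3 N).
It fails at once if the brush is knocked over (angle between brush's own z axis and vertical above 0.5 rad).
It also fails if it takes over 58 s, if anything falls off the work surface, if the arm or the gripper's body presses on something with over 40 N, if the wrist force passes 120 N, or if a joint passes its speed limit or range.

## Working session

There is one attempt and no reset: what is moved stays moved. The work goes in short steps, Python scripts to look and compute and a tool call to move; the robot and the scene stay as the last step left them, time stands still between calls to the robot, and variables do not carry over. Pictures are saved under pics/ and viewed, on a budget of 10 in all, crops included, one or two more only if the job needs it, and the job is handed in when it is done.

Besides the shell and the picture viewer there is one more tool, called after "Emit:" as name(argument=value, ...), one argument or row to a line, values as JSON. carry_out: Moves the arm, as the interface text tells. Scaled input: -1 to 1 covers 0.4 m each way for a shift and 0.5 rad each way for a turn. Its arguments: {"type":"object","properties":{"moves":{"type":"array"}},"required":["moves"]}

```bash
mkdir -p pics && ls && python3 - <<'E'
from plant import manip
import cv2,numpy as np
for n in("scene","top"):
    f=manip.grab_frame(n); cv2.imwrite(f"pics/{n}0.png",f[...,::-1])
    i=manip.camera_info(n); print(n,np.round(i["intrinsics"],1).tolist(),np.round(i["extrinsics"],3).tolist())
print(manip.state())
E
```

```text
pics
scene [[467.3, 0.0, 246.8], [0.0, 467.3, 200.4], [0.0, 0.0, 1.0]] [[-0.793, 0.609, -0.016, 0.466], [0.379, 0.472, -0.796, -0.115], [-0.477, -0.637, -0.605, 1.313], [0.0, 0.0, 0.0, 1.0]]
top [[349.4, 0.0, 251.1], [0.0, 349.4, 187.6], [0.0, 0.0, 1.0]] [[-0.004, -0.999, -0.036, -0.07], [-0.981, 0.011, -0.192, 0.548], [0.192, 0.034, -0.981, 0.878], [0.0, 0.0, 0.0, 1.0]]
{'time': 0.1, 'joint_pos': array([ 1.12299512e+00,  5.33158452e-02,  1.61415988e+00,  6.37036789e-06,
        1.47603763e+00, -1.18978443e-01]), 'joint_vel': array([ 0.0008866 , -0.00220093, -0.00372455, -0.00025853, -0.00074645,
       -0.001116  ]), 'joint_efforts': array([-8.56994266e-04, -3.94904423e+01, -3.71361959e+01, -1.66577938e-04,
        3.95604133e-03,  1.72956870e-06]), 'tool_pos': array([0.20156501, 0.59099735, 0.23016857]), 'tool_rot': array([-2.71570300e-04,  1.63671902e-01,  9.86514362e-01, -9.21161224e-04]), 'contact_force': array([-0.16796185, -0.14166549,  0.03425789]), 'ft_torque': array([0.0039818 , 0.01457123, 0.01585142]), 'gripper_width': 0.9969572591741958}
```

View pics/top0.png

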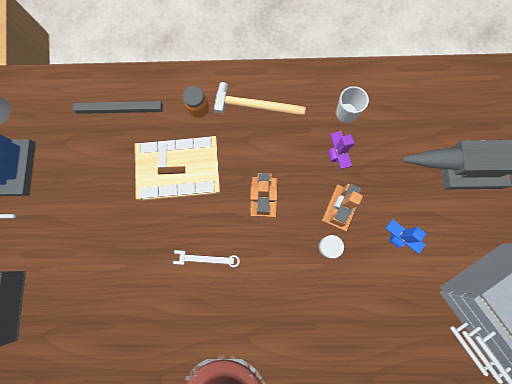

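View pics/scene0.png

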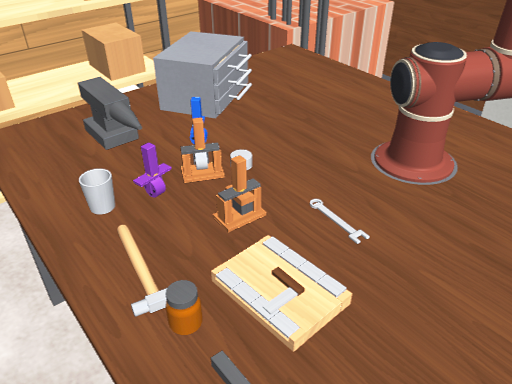

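The top view shows the board at about (177,168). There are two stands, at (263,195) and (343,206). In the scene view the stand at (202,162) holds a steel wheel and sits next to the purple and blue look-alikes, so the roller is the one at top (343,206). The oblong-block brush is at top (263,195). I'll zoom in on the roller and the board.

```bash
cat > h.py <<'E'
from plant import manip
import cv2,numpy as np
def ray(n,p,z):
    i=manip.camera_info(n);K=np.array(i["intrinsics"]);T=np.array(i["extrinsics"])
    d=T[:3,:3].T@np.linalg.inv(K)@[p[0],p[1],1];c=-T[:3,:3].T@T[:3,3]
    return c+d*(z-c[2])/d[2]
def proj(n,X):
    i=manip.camera_info(n);K=np.array(i["intrinsics"]);T=np.array(i["extrinsics"])
    q=K@(T[:3,:3]@X+T[:3,3]);return q[:2]/q[2]
def crop(f,x,y,w,h,s): return cv2.resize(f[y:y+h,x:x+w],None,fx=s,fy=s,interpolation=cv2.INTER_CUBIC)
E
python3 - <<'E'
from h import *
t=cv2.imread("pics/top0.png");s=cv2.imread("pics/scene0.png")
a=np.hstack([crop(t,315,175,60,60,6),crop(s,170,105,60,90,4)[:360]])
b=cv2.resize(crop(t,125,130,100,75,6),(600,450))[:,:600]
im=np.zeros((600,760,3),np.uint8); im[:360,:600]=a; 
im2=crop(t,130,175,95,30,8); im[360:600,:760]=im2
cv2.imwrite("pics/c1.png",im)
E
```

```text
(no output)
```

View pics/c1.png

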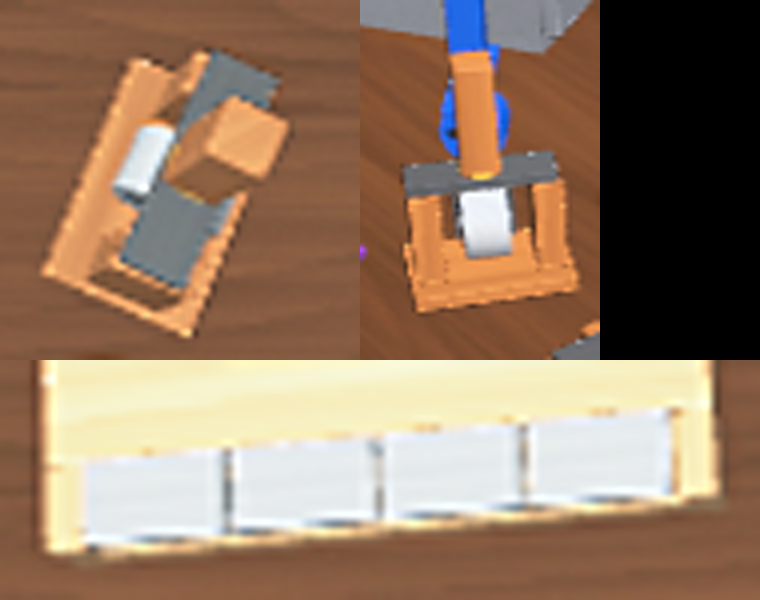

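The crop confirms the roller. Its handle top is centred at crop (248,139), its plate corners are at (208,50), (280,78), (190,290) and (120,260), and the wheel is white. The raised strip runs from (87,144) to (670,94) in the lower crop.

```bash
python3 - <<'E'
from h import *
f=lambda x,y,o,s:((x+.5)/s-.5+o[0],(y+.5)/s-.5+o[1])
r=lambda l,z,o=(315,175),s=6:np.array([ray("top",f(x,y,o,s),z) for x,y in l])
h=r([(236,96),(288,124),(262,182),(206,152)],.163);print("handle",h.mean(0),np.linalg.norm(np.diff(h,axis=0),axis=1))
p=r([(208,50),(280,78),(190,290),(120,260)],.083);d=(p[0]+p[1]-p[2]-p[3])/2
print("plate",p.mean(0),np.linalg.norm(d),np.degrees(np.arctan2(d[1],d[0])),np.linalg.norm(p[0]-p[1]))
b=r([(137,60),(46,270),(188,334)],.010);e=b[0]-b[1];print("stand base",(b[0]+b[2])/2,np.linalg.norm(e),np.linalg.norm(b[2]-b[1]),np.degrees(np.arctan2(e[1],e[0])))
s=r([(87,144),(670,94)],.036,(130,175),8);e=s[0]-s[1];print("strip",s,np.linalg.norm(e),np.degrees(np.arctan2(e[1],e[0])))
# second view of handle top in scene: crop x4 offset 170,105, local x-360
q=((113+.5)/4-.5+170,(61+.5)/4-.5+105);print("scene handle",ray("scene",q,.163))
t=cv2.imread("pics/top0.png");hs=cv2.cvtColor(t,cv2.COLOR_BGR2HSV)
m=np.zeros(t.shape[:2],np.uint8);m[125:210,125:228]=1
m&=((hs[...,2]>150)).astype(np.uint8)
c=max(cv2.findContours(m,0,2)[0],key=cv2.contourArea);bx=cv2.boxPoints(cv2.minAreaRect(c));w=np.array([ray("top",x,.03) for x in bx]);print("board",w.mean(0),w.round(4).tolist(),[np.linalg.norm(w[i]-w[i-1]) for i in range(4)])
print("brush handle",ray("top",(264,180),.163))
from scipy.spatial.transform import Rotation as R
st=manip.state();print(R.from_quat(st["tool_rot"],scalar_first=True).as_matrix().round(3))
E
```

```text
handle [ 0.49927671 -0.31969544  0.163     ] [0.02209797 0.02502898 0.02365566]
plate [ 0.49972013 -0.32010431  0.083     ] 0.09877226100580815 -25.307692978575762 0.032040801322136485
stand base [ 0.49850982 -0.32010419  0.01      ] 0.10681950521747842 0.06862790361204857 -25.41181338166241
strip [[0.54016806 0.22855691 0.036     ]
 [0.55526984 0.02877221 0.036     ]] 0.20035465458527485 94.32278315405101
scene handle [ 0.49985256 -0.31149447  0.163     ]
board [0.61110874 0.13640376 0.03      ] [[0.6833, 0.269, 0.03], [0.7029, 0.0249, 0.03], [0.539, 0.0078, 0.03], [0.5193, 0.2439, 0.03]] [np.float64(0.16592421842299568), np.float64(0.2449408009636968), np.float64(0.16479428536428847), np.float64(0.23689944639313795)]
brush handle [ 0.54341077 -0.10893487  0.163     ]
[[-0.946  0.323 -0.001]
 [ 0.323  0.946 -0.002]
 [ 0.    -0.002 -1.   ]]
```

The measurements agree:
- **Roller:** (0.4995, -0.320), with its x axis at -25.4°. Plate length came out at 99 mm, base at 107x69 mm.
- **Strip:** from (0.540, 0.229) to (0.555, 0.029), at 94.3°, 200 mm long against an expected 202.
- **Brush:** (0.543, -0.109).

Next I work out the approach moves.

```bash
cat >> h.py <<'E'
from scipy.spatial.transform import Rotation as R
def Rt(deg): # tool down, y axis at heading deg
    a=np.radians(deg);y=np.array([np.cos(a),np.sin(a),0]);z=np.array([0,0,-1.]);return np.column_stack([np.cross(y,z),y,z])
def go(targets,p0=None,R0=None):
    s=manip.state();R0=R.from_quat(s["tool_rot"],scalar_first=True).as_matrix() if R0 is None else R0
    p0=s["tool_pos"] if p0 is None else np.array(p0)
    for p,h in targets:
        print(p,h,"->",(R0.T@(np.array(p)-p0)/.4).round(3).tolist(),(R.from_matrix(R0.T@Rt(h)).as_rotvec()/.5).round(3).tolist())
E
python3 - <<'E'
from h import *
go([((.45,.35,.25),71.1),((.5,.1,.25),64.6)])
print("next");go([((.52,-.1,.25),64.6),((.4995,-.32,.22),64.6)],(.5,.1,.25),Rt(64.6))
E
```

```text
(0.45, 0.35, 0.25) 71.1 -> [-0.782, -0.37, -0.049] [-0.004, -0.0, 0.002]
(0.5, 0.1, 0.25) 64.6 -> [-1.102, -0.921, -0.048] [-0.004, -0.0, 0.229]
next
(0.52, -0.1, 0.25) 64.6 -> [-0.26, -0.43, 0.0] [0.0, 0.0, 0.0]
(0.4995, -0.32, 0.22) 64.6 -> [-0.449, -0.949, 0.075] [0.0, 0.0, 0.0]
```

Emit:
carry_out(
  moves=[
    [1, -0.78, -0.37, -0.05, 0, 0, 0],
    [1, -0.78, -0.37, -0.05, 0, 0, 0],
    [1, -0.78, -0.37, -0.05, 0, 0, 0],
    [1, -0.78, -0.37, -0.05, 0, 0, 0],
    [1, -0.78, -0.37, -0.05, 0, 0, 0.0],
    [1, -0.78, -0.37, -0.05, 0, 0, 0.0],
    [1, -0.78, -0.37, -0.05, 0, 0, 0],
    [1, -0.78, -0.37, -0.05, 0, 0, 0],
  ],
)

```text
time: 0.77
tool_pos: [0.4411, 0.3576, 0.2502]
tool_rot: [-0.0, 0.164, 0.987, -0.0]
contact_force: [0.8, 0.5, -0.4]
gripper_width: 0.999
```

Emit:
carry_out(
  moves=[
    [1, -0.33, -0.57, 0, 0, 0, 0.23],
    [1, -0.33, -0.57, 0, 0, 0, 0.23],
    [1, -0.33, -0.57, 0, 0, 0, 0.23],
    [1, -0.33, -0.57, 0, 0, 0, 0.23],
    [1, -0.33, -0.57, 0, 0, 0, 0.23],
    [1, -0.33, -0.57, 0, 0, 0, 0.23],
    [1, -0.33, -0.57, 0, 0, 0, 0.23],
    [1, -0.33, -0.57, 0, 0, 0, 0.23],
  ],
)

```text
time: 1.43
tool_pos: [0.4919, 0.0979, 0.2501]
tool_rot: [-0.0, 0.223, 0.975, -0.0]
contact_force: [0.1, 0.6, 0.8]
gripper_width: 0.999
```

Emit:
carry_out(
  moves=[
    [1, -0.4, -0.7, 0, 0, 0, 0],
    [1, -0.4, -0.7, 0, 0, 0, 0],
    [1, -0.4, -0.7, 0, 0, 0, 0],
    [1, -0.4, -0.7, 0, 0, 0, 0],
    [1, -0.4, -0.7, 0, 0, 0, 0],
    [1, -0.4, -0.7, 0, 0, 0, 0],
    [1, -0.4, -0.7, 0, 0, 0, 0],
    [1, -0.4, -0.7, 0, 0, 0, 0],
  ],
)

```text
time: 2.1
tool_pos: [0.5159, -0.2224, 0.2501]
tool_rot: [-0.0, 0.22, 0.975, -0.0]
contact_force: [0.2, -0.3, 0.4]
gripper_width: 0.993
```

```bash
python3 - <<'E'
from h import *
s=manip.state();print(s["time"],s["tool_pos"],s["joint_pos"].round(2))
go([((.4995,-.32,.22),64.6),((.4995,-.32,.116),64.6)])
E
```

```text
2.1 [ 0.51592518 -0.22244144  0.25012643] [-0.54 -0.11  1.74 -0.    1.51 -1.67]
(0.4995, -0.32, 0.22) 64.6 -> [-0.068, -0.238, 0.075] [-0.0, -0.001, -0.002]
(0.4995, -0.32, 0.116) 64.6 -> [-0.068, -0.238, 0.335] [-0.0, -0.001, -0.002]
```

Emit:
carry_out(
  moves=[
    [1, -0.07, -0.24, 0.05, 0, 0, 0],
    [1, -0.07, -0.24, 0.05, 0, 0, 0],
    [1, -0.07, -0.24, 0.05, 0, 0, 0],
    [1, -0.07, -0.24, 0.05, 0, 0, 0],
    [1, -0.07, -0.24, 0.05, 0, 0, 0],
  ],
)

```text
time: 2.52
tool_pos: [0.5, -0.3188, 0.2295]
tool_rot: [-0.001, 0.22, 0.975, 0.001]
contact_force: [0.1, -0.1, 0.3]
gripper_width: 0.999
```

```bash
python3 - <<'E'
from h import *
f=manip.grab_frame("top");g=manip.grab_frame("scene")
im=np.hstack([crop(f,290,140,95,95,4),crop(g,150,40,95,95*1,4)]);cv2.imwrite("pics/c2.png",im[...,::-1])
s=manip.state();print(s["time"],s["tool_pos"])
go([((.4995,-.32,.116),64.6)])
E
```

```text
2.6167 [ 0.50057086 -0.31781501  0.2305948 ]
(0.4995, -0.32, 0.116) 64.6 -> [0.0, -0.006, 0.286] [0.002, -0.0, 0.002]
```

View pics/c2.png

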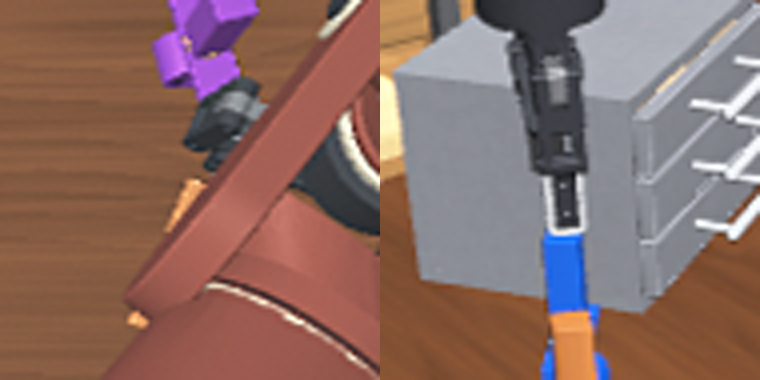

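The gripper hangs right above the roller handle in the scene view: fingers at crop x≈565, handle at ≈575. I descend and close.

Emit:
carry_out(
  moves=[
    [1, 0, -0.005, 0.1, 0, 0, 0],
    [1, 0, -0.005, 0.18, 0, 0, 0],
    [1, 0, -0.005, 0.25, 0, 0, 0],
    [1, 0, -0.005, 0.285, 0, 0, 0],
    [1, 0, -0.005, 0.285, 0, 0, 0],
    [1, 0, -0.005, 0.285, 0, 0, 0],
  ],
)

```text
time: 3.12
tool_pos: [0.4996, -0.3201, 0.117]
tool_rot: [-0.0, 0.219, 0.976, 0.0]
contact_force: [0.3, 0.1, -0.3]
gripper_width: 0.999
```

Emit:
carry_out(
  moves=[
    [0, 0, 0, 0, 0, 0, 0],
    [0, 0, 0, 0, 0, 0, 0],
    [0, 0, 0, 0, 0, 0, 0],
    [0, 0, 0, 0, 0, 0, 0],
    [0, 0, 0, 0, 0, 0, 0],
    [0, 0, 0, 0, 0, 0, 0],
    [0, 0, 0, 0, 0, 0, 0],
    [0, 0, 0, 0, 0, 0, 0],
  ],
)

```text
time: 3.78
tool_pos: [0.4997, -0.3212, 0.1178]
tool_rot: [0.001, 0.22, 0.975, -0.0]
contact_force: [-0.2, 2.6, 6.4]
gripper_width: 0.299
```

Gripped at about 25 mm opening, as expected. Lift well above the brush.

Emit:
carry_out(
  moves=[
    [0, 0, 0, -0.1, 0, 0, 0],
    [0, 0, 0, -0.2, 0, 0, 0],
    [0, 0, 0, -0.3, 0, 0, 0],
    [0, 0, 0, -0.4, 0, 0, 0],
    [0, 0, 0, -0.5, 0, 0, 0],
    [0, 0, 0, -0.54, 0, 0, 0],
    [0, 0, 0, -0.54, 0, 0, 0],
    [0, 0, 0, -0.54, 0, 0, 0],
  ],
)

```text
time: 4.45
tool_pos: [0.4987, -0.3211, 0.331]
tool_rot: [-0.001, 0.22, 0.975, 0.0]
contact_force: [0.1, 1.1, -6.5]
gripper_width: 0.295
```

```bash
python3 - <<'E'
from h import *
s=manip.state();print(s["tool_pos"],s["contact_force"])
c=np.array([.5477,.1287]);u=np.array([-.0754,.9972])
a=c-.092*u; b=c+.092*u; print(a,b)
go([((.53,-.14,.33),79),((*a,.33),94.3),((*a,.15),94.3)])
E
```

```text
[ 0.49870348 -0.32106745  0.33100303] [ 0.12993517  1.07043487 -6.46951813]
[0.5546368 0.0369576] [0.5407632 0.2204424]
(0.53, -0.14, 0.33) 79 -> [0.124, 0.442, 0.003] [0.0, -0.003, -0.504]
(np.float64(0.5546367999999999), np.float64(0.03695760000000001), 0.33) 94.3 -> [0.258, 0.868, 0.003] [0.001, -0.003, -1.038]
(np.float64(0.5546367999999999), np.float64(0.03695760000000001), 0.15) 94.3 -> [0.257, 0.868, 0.453] [0.001, -0.003, -1.038]
```

Roller lifted, with about 6 N of weight on the wrist. I carry it over to the right end of the strip, turning as I go.

Emit:
carry_out(
  moves=[
    [0, 0.03, 0.1, 0, 0, 0, -0.12],
    [0, 0.06, 0.2, 0, 0, 0, -0.25],
    [0, 0.09, 0.3, 0, 0, 0, -0.37],
    [0, 0.12, 0.4, 0, 0, 0, -0.5],
    [0, 0.15, 0.5, 0, 0, 0, -0.62],
    [0, 0.18, 0.6, 0, 0, 0, -0.74],
    [0, 0.21, 0.7, 0, 0, 0, -0.87],
    [0, 0.24, 0.8, 0, 0, 0, -0.97],
  ],
)

```text
time: 5.12
tool_pos: [0.5479, 0.0105, 0.3269]
tool_rot: [-0.004, -0.022, 1.0, 0.0]
contact_force: [1.7, 0.1, -5.6]
gripper_width: 0.294
```

Emit:
carry_out(
  moves=[
    [0, 0, 0, 0, 0, 0, 0],
    [0, 0, 0, 0, 0, 0, 0],
  ],
)

```text
time: 5.28
tool_pos: [0.5481, 0.0107, 0.3273]
tool_rot: [-0.004, -0.023, 1.0, 0.0]
contact_force: [-0.3, 0.3, -6.5]
gripper_width: 0.297
```

```bash
python3 - <<'E'
from h import *
s=manip.state();print(s["tool_pos"],s["contact_force"])
go([((.5546,.037,.20),94.3)])
E
```

```text
[0.54810539 0.01067148 0.327258  ] [-0.34013173  0.27271848 -6.52375105]
(0.5546, 0.037, 0.2) 94.3 -> [-0.022, 0.065, 0.318] [0.002, -0.017, -0.059]
```

Emit:
carry_out(
  moves=[
    [0, -0.02, 0.065, 0.08, 0, -0.017, -0.06],
    [0, -0.02, 0.065, 0.16, 0, -0.017, -0.06],
    [0, -0.02, 0.065, 0.25, 0, -0.017, -0.06],
    [0, -0.02, 0.065, 0.36, 0, -0.017, -0.06],
    [0, -0.02, 0.065, 0.4, 0, -0.017, -0.06],
    [0, -0.02, 0.065, 0.4, 0, -0.017, -0.06],
  ],
)

```text
time: 5.78
tool_pos: [0.55, 0.0337, 0.1617]
tool_rot: [-0.005, -0.035, 0.999, 0.001]
contact_force: [-2.2, -0.2, -7.0]
gripper_width: 0.296
```

```bash
python3 - <<'E'
from h import *
f=manip.grab_frame("top");g=manip.grab_frame("scene")
im=np.hstack([crop(f,130,120,125,125,3),crop(g,210,160,150,150,2.5)]);cv2.imwrite("pics/c3.png",im[...,::-1])
s=manip.state();print(s["tool_pos"],s["contact_force"])
go([((.5546,.037,.14),94.3),((.5546,.037,.1258),94.3)])
X=s["tool_pos"]-[0,0,.0998];print(proj("scene",X),proj("scene",[.5546,.037,.036]))
E
```

```text
[0.55506299 0.03369489 0.16995249] [ 0.63095365  0.23836527 -6.00932629]
(0.5546, 0.037, 0.14) 94.3 -> [0.001, 0.008, 0.075] [0.0, 0.007, -0.011]
(0.5546, 0.037, 0.1258) 94.3 -> [0.001, 0.008, 0.11] [0.0, 0.007, -0.011]
[268.15589602 226.66845437] [269.12314347 239.48220777]
```

View pics/c3.png

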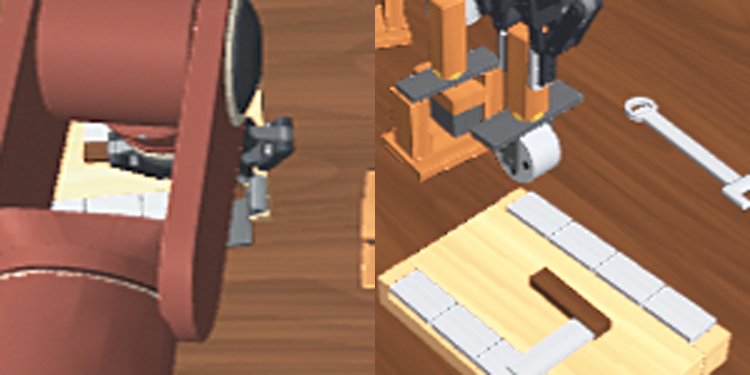

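The wheel hangs over the strip's right end at crop (535,155), but looks a few pixels off the prediction from the TCP, so I check this at larger scale with projected points drawn in.

```bash
python3 - <<'E'
from h import *
g=manip.grab_frame("scene")[...,::-1].copy()
s=manip.state();t=s["tool_pos"];print(t)
im=crop(g,230,165,75,90,6)
def mk(X,c):
    q=(proj("scene",np.array(X))-[230,165]+.5)*6-.5;print(q.round(0));cv2.drawMarker(im,tuple(int(v) for v in q),c,0,12,1)
hx=np.array([np.cos(.075),np.sin(.075),0])
o=t-[0,0,.0428]
for sx in(-.05,.05):
  for sy in(-.015,.015): mk(o+hx*sx+np.array([-hx[1],hx[0],0])*sy,(0,0,255))
for k in(-.015,.015): mk(o+hx*k-[0,0,.032],(0,255,0))
c=np.array([.5477,.1287]);u=np.array([-.0754,.9972]);v=np.array([.9972,.0754])
for k in(-.015,.015): mk([*(c-.101*u+k*v),.036],(255,0,0));mk([*(c-.052*u+k*v),.036],(255,0,0))
cv2.imwrite("pics/c4.png",im)
E
```

```text
[0.55683841 0.03376771 0.17275943]
[303. 161.]
[365. 199.]
[ 89. 283.]
[151. 325.]
[260. 295.]
[197. 332.]
[250. 418.]
[347. 486.]
[189. 456.]
[286. 526.]
```

View pics/c4.png

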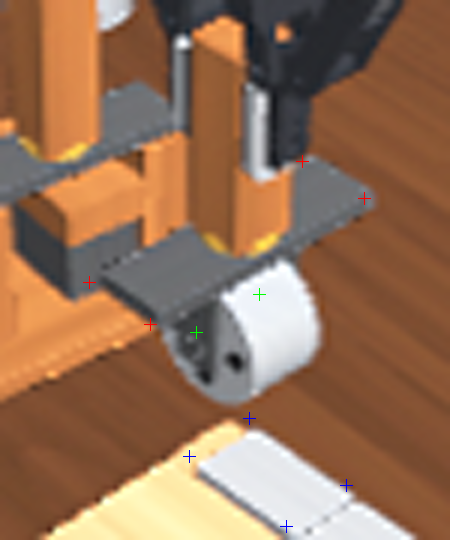

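Wheel and strip show nearly the same projection offset, about (+1.5,+2) px against (+2.5,+3). Relative to each other they agree to 2–3 mm, so I'll let the arm settle and press down.

Emit:
carry_out(
  moves=[
    [0, 0, 0, 0.02, 0, 0, 0],
    [0, 0, 0, 0.04, 0, 0, 0],
    [0, 0, 0, 0.06, 0, 0, 0],
    [0, 0, 0, 0.06, 0, 0, 0],
    [0, 0, 0, 0.06, 0, 0, 0],
  ],
)

```text
time: 6.35
tool_pos: [0.5562, 0.0348, 0.1478]
tool_rot: [0.003, -0.036, 0.999, 0.0]
contact_force: [-0.4, -0.5, -6.1]
gripper_width: 0.297
```

```bash
python3 - <<'E'
from h import *
s=manip.state();print(s["tool_pos"],s["contact_force"],s["ft_torque"])
go([((.5546,.035,.1258),94.3)])
E
```

```text
[0.55623767 0.03477835 0.14776547] [-0.37037318 -0.48871874 -6.09353078] [ 0.05104228 -0.05102168 -0.01893754]
(0.5546, 0.035, 0.1258) 94.3 -> [0.004, 0.001, 0.055] [0.0, 0.014, -0.007]
```

Emit:
carry_out(
  moves=[
    [0, 0.004, 0, 0.015, 0, 0.01, -0.005],
    [0, 0.004, 0, 0.025, 0, 0.01, -0.005],
    [0, 0.004, 0, 0.035, 0, 0.01, -0.005],
    [0, 0.004, 0, 0.045, 0, 0.01, -0.005],
    [0, 0.004, 0, 0.055, 0, 0.01, -0.005],
    [0, 0.004, 0, 0.055, 0, 0.01, -0.005],
  ],
)

```text
time: 6.85
tool_pos: [0.5562, 0.0346, 0.1284]
tool_rot: [0.002, -0.037, 0.999, -0.0]
contact_force: [-3.9, -0.4, 9.5]
gripper_width: 0.298
```

Emit:
carry_out(
  moves=[
    [0, 0, 0, 0, 0, 0, 0],
    [0, 0, 0, 0, 0, 0, 0],
    [0, 0, 0, 0, 0, 0, 0],
  ],
)

```text
time: 7.1
tool_pos: [0.5562, 0.0345, 0.1293]
tool_rot: [0.002, -0.037, 0.999, -0.0]
contact_force: [-3.9, -0.0, 7.2]
gripper_width: 0.298
```

Emit:
carry_out(
  moves=[
    [0, 0, 0, 0.006, 0, 0, 0],
    [0, 0, 0, 0.01, 0, 0, 0],
    [0, 0, 0, 0.01, 0, 0, 0],
    [0, 0, 0, 0.01, 0, 0, 0],
  ],
)

```text
time: 7.43
tool_pos: [0.5567, 0.0344, 0.1262]
tool_rot: [0.003, -0.037, 0.999, -0.0]
contact_force: [-4.5, -0.1, 9.3]
gripper_width: 0.3
```

```bash
python3 - <<'E'
from h import *
s=manip.state();print(s["tool_pos"],s["contact_force"],s["ft_torque"])
c=np.array([.5477,.1287]);u=np.array([-.0754,.9972]);p=s["tool_pos"]
go([((*(p[:2]+k*u),p[2]),94.3) for k in(.04,.08,.19)])
E
```

```text
[0.55668022 0.03442803 0.12620143] [-4.51544852 -0.05590981  9.32995918] [-0.00698564  1.43073918  0.0376934 ]
(np.float64(0.5536642172093932), np.float64(0.07431602587093811), np.float64(0.12620143488324756)) 94.3 -> [0.0, 0.1, -0.0] [-0.002, 0.011, -0.002]
(np.float64(0.5506482172093932), np.float64(0.11420402587093811), np.float64(0.12620143488324756)) 94.3 -> [0.0, 0.2, -0.0] [-0.002, 0.011, -0.002]
(np.float64(0.5423542172093933), np.float64(0.2238960258709381), np.float64(0.12620143488324756)) 94.3 -> [0.001, 0.475, -0.0] [-0.002, 0.011, -0.002]
```

About 15 N on the wheel. I roll along piece by piece and watch the force.

Emit:
carry_out(
  moves=[
    [0, 0.002, 0.02, 0, 0, 0.0, 0],
    [0, 0.003, 0.04, 0, 0, 0.0, 0],
    [0, 0.005, 0.06, 0, 0, 0.0, 0],
    [0, 0.005, 0.08, 0, 0, 0.0, 0],
    [0, 0.005, 0.1, 0, 0, 0.0, 0],
    [0, 0.005, 0.12, 0, 0, 0.0, 0],
    [0, 0.005, 0.14, 0, 0, 0.0, 0],
    [0, 0.005, 0.16, 0, 0, 0.0, 0],
  ],
)

```text
time: 8.1
tool_pos: [0.5512, 0.0984, 0.1269]
tool_rot: [0.005, -0.037, 0.999, -0.0]
contact_force: [-2.2, -0.9, 10.1]
gripper_width: 0.294
```

Emit:
carry_out(
  moves=[
    [0, 0.0, 0.02, 0, 0, 0.0, 0],
    [0, 0.0, 0.04, 0, 0, 0.0, 0],
    [0, 0, 0.06, 0, 0, 0.0, 0],
    [0, 0, 0.08, 0, 0, 0.0, 0],
    [0, 0, 0.1, 0, 0, 0.0, 0],
    [0, 0, 0.12, 0, 0, 0.0, 0],
  ],
)

```text
time: 8.6
tool_pos: [0.5477, 0.1466, 0.1269]
tool_rot: [0.005, -0.037, 0.999, -0.0]
contact_force: [-2.5, -1.5, 9.6]
gripper_width: 0.299
```

```bash
python3 - <<'E'
from h import *
s=manip.state();print(s["tool_pos"],s["contact_force"],s["ft_torque"])
g=manip.grab_frame("scene")[...,::-1];cv2.imwrite("pics/c5.png",crop(g,205,165,160,120,5))
go([((.541,.2225,.1255),94.3)])
E
```

```text
[0.54772283 0.14658896 0.12690632] [-2.47739259 -1.52302658  9.56315074] [-0.30313435  0.66798039  0.03235391]
(0.541, 0.2225, 0.1255) 94.3 -> [0.003, 0.186, 0.004] [0.003, 0.02, -0.001]
```

View pics/c5.png

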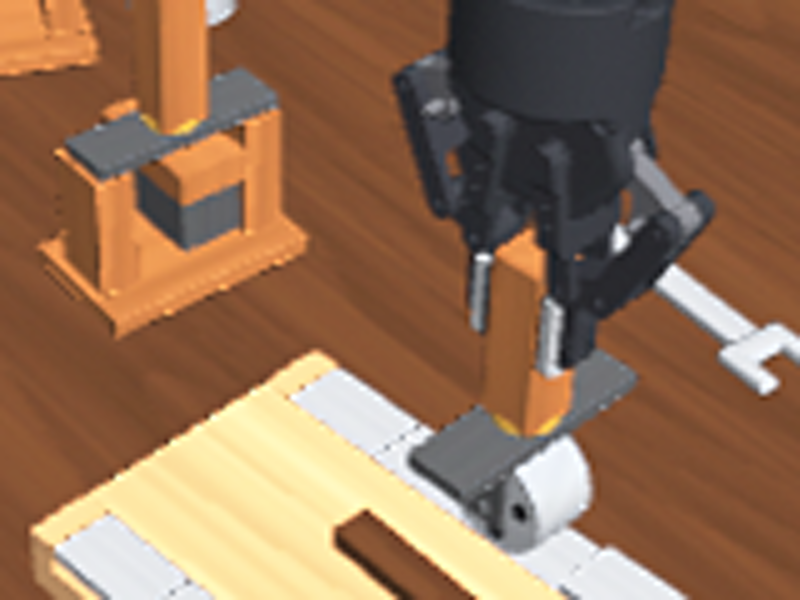

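Pieces 1–3 lie flush under and behind the wheel at (545,500). Piece 4 still stands proud at (610,560), so I carry on to the end.

Emit:
carry_out(
  moves=[
    [0, 0.002, 0.025, 0, 0, 0.01, 0],
    [0, 0.003, 0.05, 0.002, 0, 0.01, 0],
    [0, 0.003, 0.075, 0.002, 0, 0.02, 0],
    [0, 0.003, 0.1, 0.002, 0, 0.02, 0],
    [0, 0.003, 0.125, 0.002, 0, 0.02, 0],
    [0, 0.003, 0.15, 0.002, 0, 0.02, 0],
    [0, 0.003, 0.17, 0.002, 0, 0.02, 0],
    [0, 0.003, 0.18, 0.002, 0, 0.02, 0],
  ],
)

```text
time: 9.32
tool_pos: [0.5423, 0.2196, 0.1269]
tool_rot: [0.002, -0.037, 0.999, 0.001]
contact_force: [-0.7, -0.3, 10.2]
gripper_width: 0.296
```

Emit:
carry_out(
  moves=[
    [0, 0, 0, 0.005, 0, 0, 0],
    [0, 0, 0, 0.005, 0, 0, 0],
    [0, 0, 0, -0.05, 0, 0, 0],
    [0, 0, 0, -0.15, 0, 0, 0],
    [0, 0, 0, -0.25, 0, 0, 0],
    [0, 0, 0, -0.35, 0, 0, 0],
    [0, 0, 0, -0.45, 0, 0, 0],
    [0, 0, 0, -0.5, 0, 0, 0],
  ],
)

```text
time: 9.98
tool_pos: [0.5416, 0.2184, 0.3278]
tool_rot: [0.001, -0.037, 0.999, 0.001]
contact_force: [1.7, 0.9, -4.3]
gripper_width: 0.298
```

```bash
python3 - <<'E'
from h import *
s=manip.state();print(s["tool_pos"],s["contact_force"],s["ft_torque"])
g=manip.grab_frame("scene")[...,::-1];cv2.imwrite("pics/c6.png",crop(g,205,135,160,150,4))
go([((.54,.0,.33),79),((.4995,-.32,.33),64.6)])
E
```

```text
[0.54156265 0.21844327 0.32783954] [ 1.70085085  0.89622465 -4.25047656] [ 0.0731094  -0.28844486 -0.00810227]
(0.54, 0.0, 0.33) 79 -> [0.047, -0.545, 0.002] [0.007, 0.014, 0.531]
(0.4995, -0.32, 0.33) 64.6 -> [0.207, -1.335, -0.001] [0.008, 0.013, 1.034]
```

View pics/c6.png

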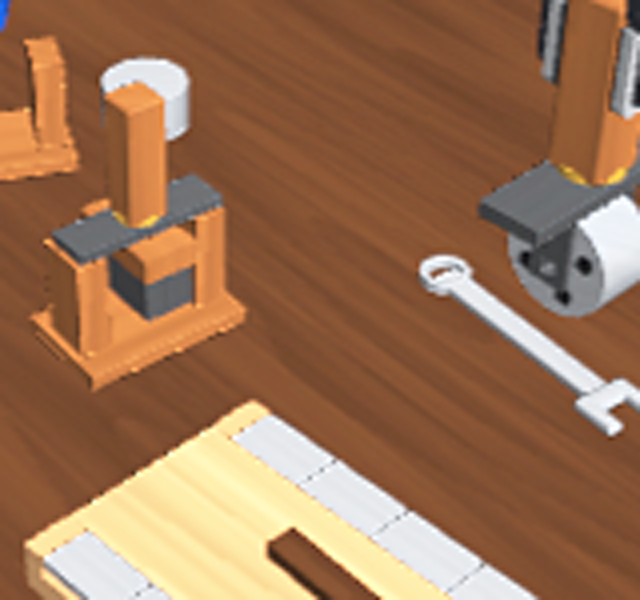

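Pieces 1–3 are flush. Piece 4, at the crop's lower right, got the same height and force, and I'll check it in the next picture. Now back to the stand.

Emit:
carry_out(
  moves=[
    [0, 0.01, -0.1, 0, 0, 0, 0.1],
    [0, 0.02, -0.2, 0, 0, 0.01, 0.2],
    [0, 0.03, -0.3, 0, 0, 0.01, 0.3],
    [0, 0.04, -0.4, 0, 0, 0.01, 0.4],
    [0, 0.045, -0.5, 0, 0, 0.01, 0.5],
    [0, 0.05, -0.6, 0, 0, 0.01, 0.58],
    [0, 0.06, -0.7, 0, 0, 0.01, 0.66],
    [0, 0.07, -0.8, 0, 0, 0.01, 0.74],
  ],
)

```text
time: 10.7
tool_pos: [0.5348, -0.1049, 0.3194]
tool_rot: [-0.007, 0.149, 0.989, -0.001]
contact_force: [1.6, -0.6, -6.5]
gripper_width: 0.3
```

```bash
python3 - <<'E'
from h import *
s=manip.state();print(s["tool_pos"],s["joint_pos"].round(2))
go([((.4997,-.3212,.30),64.6)])
E
```

```text
[ 0.53480113 -0.104912    0.31942654] [-0.33 -0.17  1.68 -0.    1.64 -1.6 ]
(0.4997, -0.3212, 0.3) 64.6 -> [-0.076, -0.542, 0.049] [-0.008, -0.026, 0.29]
```

Emit:
carry_out(
  moves=[
    [0, -0.01, -0.1, 0.0, 0, -0.02, 0.1],
    [0, -0.03, -0.2, 0.01, -0.008, -0.02, 0.2],
    [0, -0.04, -0.3, 0.01, -0.008, -0.026, 0.29],
    [0, -0.06, -0.4, 0.02, -0.008, -0.026, 0.29],
    [0, -0.07, -0.5, 0.03, -0.008, -0.026, 0.29],
    [0, -0.076, -0.54, 0.05, -0.008, -0.026, 0.29],
    [0, -0.076, -0.54, 0.05, -0.008, -0.026, 0.29],
    [0, -0.076, -0.54, 0.05, -0.008, -0.026, 0.29],
  ],
)

```text
time: 11.37
tool_pos: [0.5004, -0.3187, 0.2989]
tool_rot: [-0.001, 0.22, 0.976, 0.001]
contact_force: [-0.2, 0.6, -5.5]
gripper_width: 0.299
```

Emit:
carry_out(
  moves=[
    [0, 0, 0, 0.08, 0, 0, 0],
    [0, 0, 0, 0.16, 0, 0, 0],
    [0, 0, 0, 0.22, 0, 0, 0],
    [0, 0, 0, 0.22, 0, 0, 0],
    [0, 0, 0, 0.22, 0, 0, 0],
  ],
)

```text
time: 11.78
tool_pos: [0.501, -0.3166, 0.2121]
tool_rot: [-0.001, 0.218, 0.976, 0.001]
contact_force: [1.0, 0.3, -5.8]
gripper_width: 0.303
```

```bash
python3 - <<'E'
from h import *
g=manip.grab_frame("scene")[...,::-1]
s=manip.state();print(s["time"],s["tool_pos"],s["contact_force"],s["ft_torque"])
go([((.4997,-.3212,.18),64.6),((.4997,-.3212,.1178),64.6)])
a=crop(g,160,90,75,95,6);b=crop(g,255,225,100,76,3.5)
im=np.zeros((570,800,3),np.uint8);im[:,:450]=a;im[:266,450:800]=b
cv2.imwrite("pics/c7.png",im)
E
```

```text
11.8333 [ 0.50217498 -0.31788126  0.21493846] [-0.12203523 -0.63055063 -5.01609572] [-0.02712928 -0.05182625  0.02632573]
(0.4997, -0.3212, 0.18) 64.6 -> [0.002, -0.01, 0.087] [0.0, 0.006, 0.007]
(0.4997, -0.3212, 0.1178) 64.6 -> [0.003, -0.01, 0.243] [0.0, 0.006, 0.007]
```

View pics/c7.png

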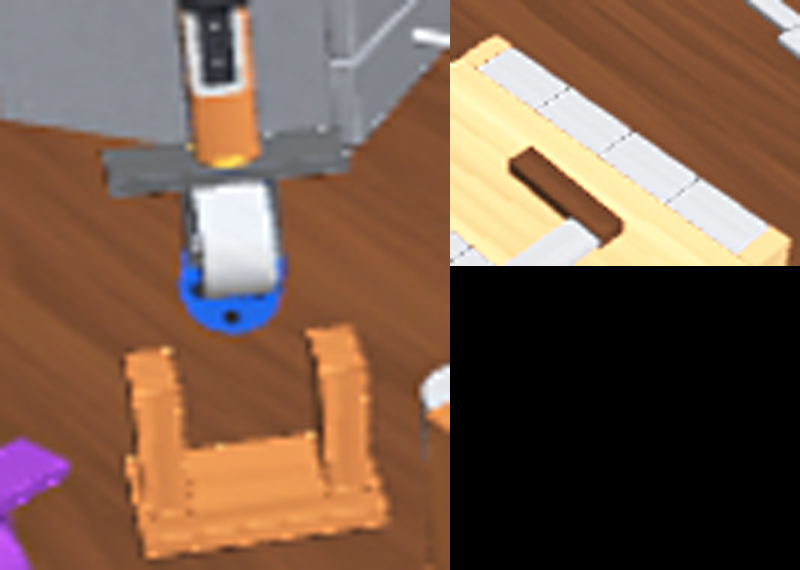

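All four pieces now look flush in the right-hand crop. The wheel hangs over the gap: plate centre at crop x≈226, or 243 once perspective is allowed for, against a gap centre of 247, which is about 2 mm. I lower it.

Emit:
carry_out(
  moves=[
    [0, 0.002, -0.01, 0.04, 0, 0.006, 0.007],
    [0, 0.002, -0.01, 0.08, 0, 0.006, 0.007],
    [0, 0.002, -0.01, 0.12, 0, 0.006, 0.007],
    [0, 0.002, -0.01, 0.15, 0, 0.006, 0.007],
    [0, 0.002, -0.01, 0.18, 0, 0.006, 0.007],
    [0, 0.002, -0.01, 0.2, 0, 0.006, 0.007],
    [0, 0.002, -0.01, 0.21, 0, 0.006, 0.007],
    [0, 0.002, -0.01, 0.21, 0, 0.006, 0.007],
  ],
)

```text
time: 12.5
tool_pos: [0.499, -0.3219, 0.1294]
tool_rot: [-0.001, 0.221, 0.975, 0.0]
contact_force: [-0.7, -0.6, -6.5]
gripper_width: 0.297
```

```bash
python3 - <<'E'
from h import *
s=manip.state();print(s["time"],s["tool_pos"],s["contact_force"],s["ft_torque"])
go([((.4997,-.3212,.1178),64.6)])
E
```

```text
12.5 [ 0.49901488 -0.32188429  0.12944179] [-0.74322947 -0.55836023 -6.54241405] [ 0.00848486  0.02189476 -0.00634334]
(0.4997, -0.3212, 0.1178) 64.6 -> [-0.001, 0.002, 0.029] [0.001, -0.004, -0.003]
```

Emit:
carry_out(
  moves=[
    [0, -0.001, 0.002, 0.01, 0, 0, 0],
    [0, -0.001, 0.002, 0.02, 0, 0, 0],
    [0, -0.001, 0.002, 0.025, 0, 0, 0],
    [0, -0.001, 0.002, 0.03, 0, 0, 0],
    [0, -0.001, 0.002, 0.03, 0, 0, 0],
    [0, -0.001, 0.002, 0.03, 0, 0, 0],
  ],
)

```text
time: 13.0
tool_pos: [0.5001, -0.3216, 0.1185]
tool_rot: [-0.0, 0.221, 0.975, 0.0]
contact_force: [-0.0, -0.1, -6.0]
gripper_width: 0.293
```

Emit:
carry_out(
  moves=[
    [0, 0, 0, 0.003, 0, 0, 0],
    [0, 0, 0, 0.006, 0, 0, 0],
    [0, 0, 0, 0.006, 0, 0, 0],
    [0, 0, 0, 0.006, 0, 0, 0],
  ],
)

```text
time: 13.33
tool_pos: [0.5004, -0.3218, 0.1179]
tool_rot: [0.0, 0.22, 0.975, -0.0]
contact_force: [-3.3, 3.7, 5.2]
gripper_width: 0.293
```

Contact: the force went from -6 N to +5 N at the original grasp height. I open and retreat upward.

Emit:
carry_out(
  moves=[
    [1, 0, 0, -0.002, 0, 0, 0],
    [1, 0, 0, -0.002, 0, 0, 0],
    [1, 0, 0, -0.002, 0, 0, 0],
    [1, 0, 0, -0.002, 0, 0, 0],
    [1, 0, 0, -0.002, 0, 0, 0],
    [1, 0, 0, -0.002, 0, 0, 0],
    [1, 0, 0, -0.002, 0, 0, 0],
    [1, 0, 0, -0.002, 0, 0, 0],
  ],
)

```text
time: 14.0
tool_pos: [0.5, -0.3216, 0.1167]
tool_rot: [-0.0, 0.221, 0.975, 0.0]
contact_force: [-1.0, 0.2, 0.3]
gripper_width: 1.003
```

Emit:
carry_out(
  moves=[
    [1, 0, 0, -0.04, 0, 0, 0],
    [1, 0, 0, -0.1, 0, 0, 0],
    [1, 0, 0, -0.2, 0, 0, 0],
    [1, 0, 0, -0.3, 0, 0, 0],
    [1, 0, 0, -0.4, 0, 0, 0],
    [1, 0, 0, -0.45, 0, 0, 0],
    [1, 0, 0, -0.45, 0, 0, 0],
    [1, 0, 0, -0.45, 0, 0, 0],
  ],
)

```text
time: 14.67
tool_pos: [0.5007, -0.3221, 0.2988]
tool_rot: [0.001, 0.221, 0.975, -0.001]
contact_force: [0.8, 0.7, -0.9]
gripper_width: 0.999
```

```bash
python3 - <<'E'
from h import *
g=manip.grab_frame("scene")[...,::-1]
s=manip.state();print(s["time"],s["tool_pos"],s["contact_force"],s["gripper_width"])
a=crop(g,160,90,75,95,6);b=crop(g,205,150,160,150,2.2)[:330,:350]
im=np.zeros((570,800,3),np.uint8);im[:,:450]=a;im[:330,450:800]=b
cv2.imwrite("pics/c8.png",im)
E
```

```text
14.7167 [ 0.50001632 -0.32150439  0.29632845] [-0.10765124 -0.15498958 -0.51617834] 1.0020600086277682
```

View pics/c8.png

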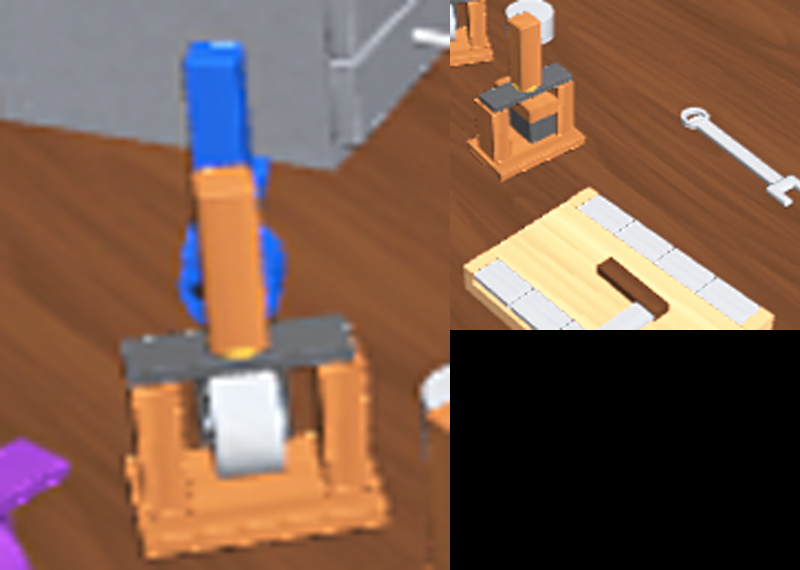

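The roller stands upright in its own stand with the plate on both cheeks, as at the start (plate from (125,350) to (352,330), wheel centred in the gap). The four pieces are flush and the brush is upright. The gripper is clear, so I hand in.

```bash
python3 -c "
from plant import manip
print(manip.job_done())"
```

```text
the job is handed in; nothing more can be done
None
```

The job is done and handed in at about 14.7 s. I took the roller out by its handle and rolled it about 185 mm along the near strip at roughly 15–16 N. I then set it back in its own stand and let go. The hand-in reports no verdict, and I could not read the piece or wheel joints directly.

**Last checks:**
- **Strip:** all four pieces look flush in the last picture.
- **Roller:** it stands upright with its plate on both cheeks and the wheel centred in the gap. It touched down at the grasp height, within about 1 mm.
- **Brush and gripper:** the brush is upright. The gripper is open, about 18 cm above the grasp height, and the wrist force is about zero.

**Disagreement:** the scene camera read some points 4–8 mm off the top-view positions, for example the handle's y. I checked the wheel against the strip and the stand in the same picture instead, and those agreed to 2–3 mm.

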